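# Close the chopper and hold its paddle at slow speed

### The arm

A 7-joint arm with a two-finger parallel gripper is mounted at the origin on a cart in front of the work surface, level with it; the furniture and walls round the work are solid. World frame = base frame: x ahead of the robot, y to its left, z up, the work surface at z = 0. Lengths are in m, angles in rad, forces in N, time in s.
With the tool pointing down it reaches from about 0.35 to 0.9 m from the base axis. Payload 8.1 kg.
Tool frame: the origin (TCP) lies at the very end of the fingers, on their centre line; the grasp point (between the pads) lies 19 mm behind it (grasp_offset is the distance from the TCP to the grasp point, in m); z points along the fingers, y is the line along which they close (so a half turn about z gives the same grasp; the last joint's range is limited). The gripper opens to 92 mm and grips with 3 to 60 N. Pads are 19 mm wide; open, the fingers measure 130 mm over their backs; the gripper's body (75 mm by 190 mm) begins 47 mm behind the grasp point.
Start: joints at [-1.335, 0.434, 0.025, 1.573, -0.012, 1.134, -0.075], TCP at [0.208, 0.589, 0.202] pointing down, gripper open.
Joint ranges: [-2.62, 2.62], [-0.44, 2.09], [-1.27, 1.32], [0.08, 2.57], [-1.32, 4.46], [0.12, 2], [-2.74, 2.74]. Speed limits (rad/s): [2.22, 2.22, 3.01, 3.01, 3.14, 3.14, 3.14].

### API

Orientations are given as a rotation vector (axis times angle).
In Python, from cell import observe, get_image, camera_params, sign_off, silhouettes, grasp_offset gives the robot as it stands. The module is installed in compiled form; this text tells all that it offers.
- The arm moves only by the tool jog_arm, never from a script. Its argument "motion" is a list that holds one entry, the list of rows, each a list of 7 numbers: the shift along the tool's x, y, z in m, then the turn, a rotation vector about the tool's x, y, z in rad, then the closure, from -1 (fully open) to 1 (shut), so that 0 is half open. In form: [[[dx, dy, dz, wx, wy, wz, hand], ...]]. A call has 1 to 10 rows; each row is the pose to reach, as a shift and turn from the pose commanded when the call began, along the tool's axes at that moment; what a row does not reach only later rows make up. A row lasts 1/12 s, in which the tool goes at most 41.7 mm and 7.16 degrees, less where a joint would pass 70% of its speed; a pose out of reach is approached as far as the arm can. A call with a gripper value outside its range is refused whole. The fingers move at their own pace and stop on an object; "force" is the grip in N (left out, the last holds). Time passes only in rows, so rows that repeat a pose let the fingers close. It gives the time, the measured TCP pose, the force, the opening and the grip force at its end, in the units of the state.
- observe(): the state, without advancing time (a new reading comes with each control period).
- get_image(name): name is "scene" or "top" or "wrist"; returns the picture (480x640x3 uint8, red, green, blue); there is no depth.
- camera_params(name): a dict with "vertical_fov" (degrees; the focal length in pixels is half the picture's height over the tangent of half this angle, whatever the lens; pixels are square), "cx", "cy" (the principal point, pixels), "T" (4x4, takes a point from camera to world coordinates). Camera axes: x right, y down, z forward; pixel columns grow to the right and rows downward; lengths in m; the calibration is good to about 2 mm. A picture is of the moment at which its call begins: read the wrist's pose just before it. camera_params takes no time and is no camera call; for the wrist camera it gives the pose at the moment of the call.
- sign_off(): hands the job in; it is judged then, once.
Trained networks look in the newest picture that a camera, given by its name, has taken for a name from the list of things; names that differ only in an ending like _2 or _b are one class to them, and where a whole thing is asked for, a point or a joint stands for the part that bears it (a point fixed in the world has none). Each returns a list of dicts, best first, with "p" (0 to 1); they miss things now and then, are a little off and sometimes report something else, mostly with a low value. They report only what shows in the picture. A call takes as long as a camera call.
- silhouettes(query, camera): "mask" (480x640 bool, what is visible of it) and "pixel" ([column, row] in pixels, amid what is visible of it).
The state is a dict: "clock": time; "joints": joint angles; "dq": joint speeds; "joint_efforts": joint torques, N m; "position": TCP position; "ee_rot": TCP orientation; "force": force on the tool from outside, world axes, zero at the start; "ft_torque": the same for the moment, N m; "width": opening from 0.0 (shut) to 1.0 (fully open); "gripper_force": force on a finger pad.
Only numpy, scipy, OpenCV 4.12 (cv2) and the standard library are available. Lean on these libraries where they do the work, as an engineer would, in place of code of your own. Each camera call takes 0.05 s, during which the arm holds its last target. There are 200 camera calls.

### The job

The mini chopper on the worktop is loaded with garlic: lower its hinged lid gently until it is fully shut, and only then press the orange spring-loaded paddle on its front with the gripper to about half-way, where the paddle lies level (slow speed). Keep it there for at least three seconds and finish while still holding it down there, with the lid shut: do not let go and never push the paddle to the bottom of its travel. Leave the jars, the mill and the mug where they stand.

Things in the scene. Friction and masses are not known exactly. Their poses are not given: they have to be found in the camera images.
- chopper: mini chopper screwed to a wooden stand (262 x 142 mm, fixed; its top 6 to 50 mm above the worktop). Dark housing 250 mm long (its x), 130 mm wide (y), 54 mm high; clear bowl on its rear half (rim 118 mm above the origin). Origin: underside of the housing, on the stand's top (its z = stand height), housing from x -135 to +115 mm. z up; -x points to the front (paddle end), roughly to the robot
- lid (a joint): hinge of the white round lid, rad: 0 = fully shut (level on the bowl), 1.57 = upright; it starts between 0.70 and 1.15, leaning over the bowl. A stiff friction hinge: the lid stays where it is left and 1 to 2 N at its tab pushes it down; nothing latches
- lid_hinge (a point): point on the lid's hinge axis, midway; at [104, 0, 122] mm in the chopper's frame. The axis runs along the chopper's y, behind the bowl. Does not move with the lid
- lid_tab (a point): point on the outer (upper when shut) face of the lid's front tab, midway in width; 122 mm from the hinge along the lid, 9 mm outward of the hinge plane. The tab, 40 mm wide, 8 mm thick, ends 137 mm from the hinge. The disc behind it: 116 mm across, outer face 10 mm outward, centred 64 mm from the hinge, with a raised round 80 mm across, 12 mm outward. Shut, its top is 134 mm above the chopper's origin
- paddle (a joint): hinge of the orange paddle, rad: 0 = at rest (front end raised by 0.25 rad), 0.25 = half-way, level (slow speed), 0.5 = at the bottom stop. A spring returns it: pressing at the pad takes about 4 N to start, 8 N at half-way, 12 N at the bottom
- paddle_pad (a point): point on the ribbed upper face of the paddle where it is pressed, 68 mm ahead (to the chopper's front) of its pivot and 4 mm above the paddle's mid-plane; it moves with the paddle: about 116 mm above the origin of the chopper at rest, 99 mm at half-way, 82 mm at the bottom. The paddle is 34 mm wide, 8 mm thick, and ends 88 mm from the pivot
- paddle_pivot (a point): point on the paddle's pivot axis, midway; at [-45, 0, 95] mm in the chopper's frame; the axis runs along the chopper's y
- jam_mid (a point): red jam jar with a yellow cap, 71 mm wide, 102 mm tall; bystander, standing loose; the point lies on its axis 50 mm above its underside
- mill_mid (a point): dark brown wooden mill, 58 mm wide, 135 mm tall; bystander, standing loose; the point lies on its axis 50 mm above its underside
- spice_mid (a point): spice jar with a red cap, 45 mm wide, 106 mm tall; bystander, standing loose; the point lies on its axis 50 mm above its underside
- mug_mid (a point): grey-blue mug, 83 mm wide, 94 mm tall; bystander, standing loose; the point lies on its axis 50 mm above its underside

How it is judged:
By the outcome, as a careful person would: the job done as asked, in the order asked, and still so for the second after the job is handed in, while the arm keeps its last pose, push and grip.
It also fails if it takes over 48 s, if anything falls off the work surface, if the arm or the gripper's body presses on something with over 40 N, if the wrist force passes 120 N, or if a joint passes its speed limit or range.

## Working session

There is one attempt and no reset: what is moved stays moved. The work goes in short steps, Python scripts to look and compute and a tool call to move; the robot and the scene stay as the last step left them, time stands still between calls to the robot, and variables do not carry over. Pictures are saved under pics/ and viewed, at most 10 in all, crops included, and the job is handed in when it is done.

Besides the shell and the picture viewer there is one more tool, called after ">>>" by a JSON object that holds its "method" and its "body". jog_arm: Moves the arm, as the interface text tells. Its arguments: {"type":"object","properties":{"motion":{"type":"array"},"force":{"type":"number"}},"required":["motion"]}

```bash
mkdir -p pics; python3 - <<'E'
from cell import *
import cv2,numpy as np
np.set_printoptions(precision=4,suppress=True)
s=observe();print(s)
ims=[]
for c in("scene","top"):
    im=get_image(c)[:,:,::-1].copy();p=camera_params(c);print(c,p)
    for q in("chopper","lid","paddle","lid_tab","paddle_pad","jam_mid","mill_mid","spice_mid","mug_mid"):
        r=silhouettes(q,c)
        for d in r[:2]:
            ys,xs=np.nonzero(d["mask"]);print(q,round(d["p"],2),d["pixel"],xs.min(),xs.max(),ys.min(),ys.max(),len(xs))
    cv2.imwrite(f"pics/{c}0.png",im)
E
```

```text
{'clock': 0.0, 'joints': array([-1.3346,  0.4352,  0.025 ,  1.5741, -0.0116,  1.134 , -0.0751]), 'dq': array([ 0.0023, -0.0001, -0.0013,  0.0003,  0.0002,  0.0007,  0.0006]), 'joint_efforts': array([  0.0008, -66.784 ,   0.9851, -31.4464,  -0.0606,   0.0429,
         0.0001]), 'position': array([0.2076, 0.5889, 0.2008]), 'ee_rot': array([-0.5297, -3.0965,  0.0024]), 'force': array([-0.1955,  0.1363,  0.53  ]), 'ft_torque': array([0.0292, 0.0488, 0.0163]), 'gripper_force': 0.0, 'width': 0.9963973020869145}
scene {'vertical_fov': 50.82583472127687, 'cx': 324.4375045859854, 'cy': 245.86875257959568, 'T': array([[ 0.6838, -0.6072,  0.4047,  0.1522],
       [-0.7297, -0.563 ,  0.3881, -0.5396],
       [-0.0079, -0.5606, -0.828 ,  1.0692],
       [ 0.    ,  0.    ,  0.    ,  1.    ]])}
chopper 0.89 [348.4, 310.2] 276 400 261 362 8660
lid 0.87 [373.8, 286.0] 359 396 262 317 1680
paddle 0.72 [346.1, 309.1] 277 399 261 361 8352
paddle 0.7 [377.2, 290.4] 358 396 261 318 1726
lid_tab 0.85 [378.5, 286.9] 358 396 261 318 1726
paddle_pad 0.58 [307.0, 285.4] 285 329 272 299 632
jam_mid 0.55 [368.0,
[... 431 characters left out ...]
473, -0.8489,  0.5075, -0.2369],
       [-0.989 , -0.1207,  0.0851, -0.2689],
       [-0.011 , -0.5145, -0.8574,  1.5615],
       [ 0.    ,  0.    ,  0.    ,  1.    ]])}
chopper 0.75 [350.7, 269.5] 296 394 218 307 5257
lid 0.86 [374.3, 237.1] 360 389 219 256 662
paddle 0.95 [319.9, 267.6] 302 335 256 272 387
lid_tab 0.6 [372.4, 239.1] 359 388 218 256 642
paddle_pad 0.63 [316.9, 264.4] 302 335 255 271 379
jam_mid 0.81 [320.2, 198.2] 308 332 182 216 730
jam_mid 0.74 [206.2, 294.4] 189 232 274 313 1108
mill_mid 0.83 [436.0, 249.5] 422 446 229 263 590
spice_mid 0.64 [430.9, 286.5] 423 444 273 303 483
mug_mid 0.73 [208.4, 296.0] 189 234 275 314 1192
mug_mid 0.26 [321.8, 199.6] 307 331 182 217 734
```

```bash
python3 - <<'E'
import cv2
a=cv2.imread("pics/scene0.png")[190:420,150:490];b=cv2.imread("pics/top0.png")[170:330,180:460]
cv2.imwrite("pics/scene0c.png",cv2.resize(a,(800,541),interpolation=3));cv2.imwrite("pics/top0c.png",cv2.resize(b,(800,457),interpolation=3))
E
```

```text
(no output)
```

View pics/scene0c.png

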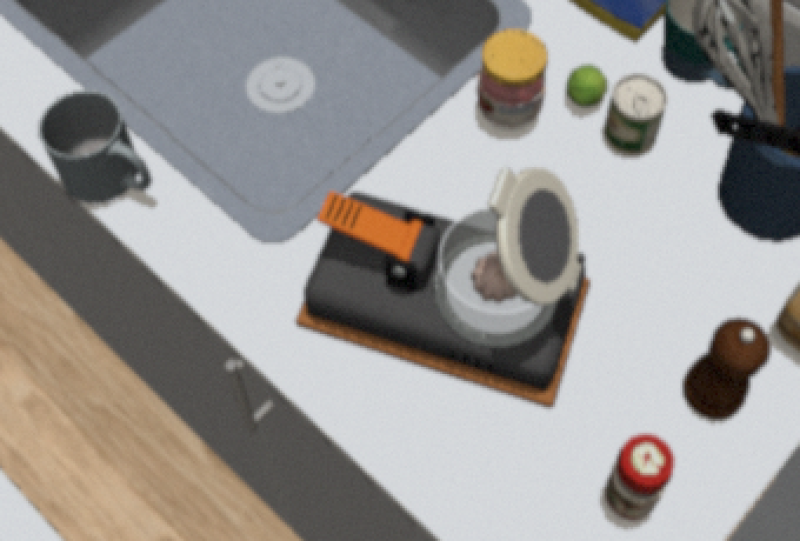

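View pics/top0c.png

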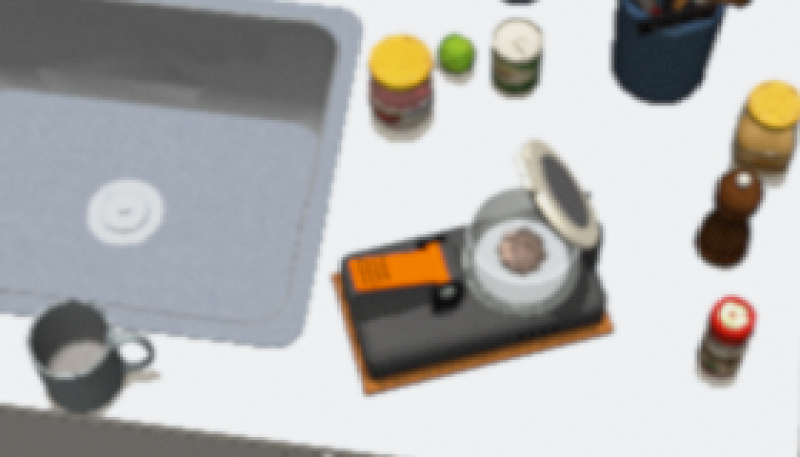

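The scene picture shows the orange paddle's tip at crop (328,204), the lid raised at (540,235) and the stand corners at (299,322), (553,405) and (589,283). The top picture shows the stand corners at (366,392), (613,328) and (335,277). I'll fit the chopper's pose to these.

```bash
cat > h.py <<'E'
import numpy as np,cv2
from cell import *
np.set_printoptions(precision=4,suppress=True)
def proj(c,P):
    p=camera_params(c) if isinstance(c,str) else c
    T=p["T"];f=240/np.tan(np.radians(p["vertical_fov"]/2))
    q=(np.atleast_2d(P)-T[:3,3])@T[:3,:3]
    return np.c_[p["cx"]+f*q[:,0]/q[:,2],p["cy"]+f*q[:,1]/q[:,2]]
def c2w(v,P):  # v=x,y,yaw,h
    P=np.atleast_2d(P)/1000.;c,s=np.cos(v[2]),np.sin(v[2])
    return np.c_[v[0]+c*P[:,0]-s*P[:,1],v[1]+s*P[:,0]+c*P[:,1],v[3]+P[:,2]]
def pad(r,w,o,a): # paddle local: r ahead, w lateral, o above, angle a
    e=.25-a;return [-45-r*np.cos(e)+o*np.sin(e),w,95+r*np.sin(e)+o*np.cos(e)]
def lid(r,w,o,a): return [104-r*np.cos(a)+o*np.sin(a),w,122+r*np.sin(a)+o*np.cos(a)]
def lidmask(cam,v,a):
    m=np.zeros((480,640),np.uint8);t=np.linspace(0,2*np.pi,40)
    for pts in ([lid(64+58*np.cos(x),58*np.sin(x),o,a) for x in t for o in(0,10)],[lid(r,w,o,a) for r in(110,137) for w in(-20,20) for o in(1,9)]):
        cv2.fillConvexPoly(m,cv2.convexHull(proj(cam,c2w(v,pts)).astype(np.float32)).round().astype(np.int32),1)
    return m>0
E
cat > fit.py <<'E'
from h import *
from scipy.optimize import least_squares
S=lambda x,y:(150+x*.425,190+y*.425)
U=lambda x,y:(180+x*.35,170+y*.35)
cams={c:camera_params(c) for c in("scene","top")}
# (cam, fn(h)->chopper point, px)
F=[("scene",(-141,-71,'b'),S(299,322)),("scene",(121,-71,'b'),S(553,405)),("scene",(121,71,0),S(589,281)),
("top",(-141,-71,'b'),U(366,393)),("top",(121,-71,'b'),U(613,329)),("top",(-141,71,0),U(334,276)),
("scene",pad(88,17,4,0),S(333,191)),("scene",pad(88,-17,4,0),S(319,212)),("top",pad(88,17,4,0),U(343,257)),("top",pad(88,-17,4,0),U(350,288))]
def res(v):
    o=[]
    for c,P,px in F:
        P=[P[0],P[1],-v[3]*1000 if P[2]=='b' else P[2]]
        o.append(proj(cams[c],c2w(v,P))[0]-px)
    return np.ravel(o)
best=min((least_squares(res,[.5,-.1,y,.03],loss="soft_l1") for y in(-2,-1,0,1)),key=lambda r:r.cost)
v=best.x;print(v,best.cost);print(res(v).reshape(-1,2))
np.save("v.npy",v)
get_image("scene");ms=silhouettes("lid","scene")[0]["mask"];get_image("top");mt=silhouettes("lid","top")[0]["mask"]
for a in np.arange(.6,1.3,.05):
    print(round(a,2),*[round((m&k).sum()/(m|k).sum(),3) for m,k in((ms,lidmask("scene",v,a)),(mt,lidmask("top",v,a)))])
E
python3 fit.py
```

```text
[ 0.5568 -0.2103 -1.1612 -0.003 ] 9.861795048386615
[[-1.0822 -0.8089]
 [ 0.4289  0.1482]
 [ 1.4318 -0.9405]
 [-1.8819  0.3609]
 [-0.4033  0.7104]
 [-2.4919 -1.0254]
 [ 0.1687 -0.9403]
 [ 0.3081  2.7785]
 [ 1.0208  0.8883]
 [ 1.6077  0.7014]]
0.6 0.58 0.383
0.65 0.617 0.413
0.7 0.657 0.459
0.75 0.691 0.516
0.8 0.741 0.576
0.85 0.783 0.636
0.9 0.845 0.734
0.95 0.908 0.835
1.0 0.889 0.921
1.05 0.815 0.804
1.1 0.731 0.661
1.15 0.652 0.527
1.2 0.566 0.389
1.25 0.47 0.275
```

```bash
cat > fit2.py <<'E'
exec(open('fit.py').read().split("best=")[0])
from scipy.optimize import minimize
masks={}
for c in cams:
    get_image(c);masks[c]=(silhouettes("lid",c)[0]["mask"],)
def cost(u):
    v=u[:4]/100;r=res(v);k=2*(np.sqrt(1+r**2/2)-1)
    return k.sum()-30*sum((m[0]&q).sum()/(m[0]|q).sum() for c,m in masks.items() for q in[lidmask(cams[c],v,u[4]/100)])+1e3*max(0,.6-u[3])
r=minimize(cost,[55.7,-21,-116,.6,98],method="Nelder-Mead",options=dict(initial_simplex=np.array([55.7,-21,-116,.6,98])+np.vstack([np.zeros(5),np.diag([1,1,3,1,5])]),maxiter=500))
v=r.x[:4]/100;a=r.x[4]/100;print(v,a,r.fun);print(res(v).reshape(-1,2));np.save("v.npy",r.x/100)
print("tab",c2w(v,lid(122,0,9,a)),"pad",c2w(v,pad(68,0,4,0)),c2w(v,pad(68,0,4,.25)),"hinge",c2w(v,[104,0,122]))
from scipy.spatial.transform import Rotation as R
Rt=R.from_rotvec(observe()["ee_rot"]).as_matrix();print("tool",Rt)
for n,px in(("jam",(320,198)),("mill",(436,249)),("spice",(431,286)),("mug",(206,294))):
    p=cams["top"];f=240/np.tan(np.radians(p["vertical_fov"]/2));d=p["T"][:3,:3]@[(px[0]-p["cx"])/f,(px[1]-p["cy"])/f,1];o=p["T"][:3,3];print(n,o+d*(.05-o[2])/d[2])
E
python3 fit2.py
```

```text
[ 0.5559 -0.2109 -1.1553  0.006 ] 0.961084828811716 -40.51717433849934
[[-1.1515 -0.0303]
 [ 0.653   0.3669]
 [ 1.7552 -2.6054]
 [-1.5115  0.8943]
 [-0.1688  0.7575]
 [-2.5665 -1.8914]
 [-0.3498 -2.4033]
 [-0.1775  1.4156]
 [ 1.0826 -0.1204]
 [ 1.7581 -0.2788]]
tab [[ 0.5726 -0.2489  0.2332]] pad [[ 0.5115 -0.1104  0.1217]] [[ 0.5103 -0.1075  0.105 ]] hinge [[ 0.5979 -0.3061  0.128 ]]
tool [[-0.9431  0.3324  0.    ]
 [ 0.3324  0.9431  0.0001]
 [-0.      0.0001 -1.    ]]
jam [ 0.7793 -0.0979  0.05  ]
mill [ 0.65   -0.4567  0.05  ]
spice [ 0.5291 -0.4488  0.05  ]
mug [0.4156 0.1686 0.05  ]
```

View pics/top0.png

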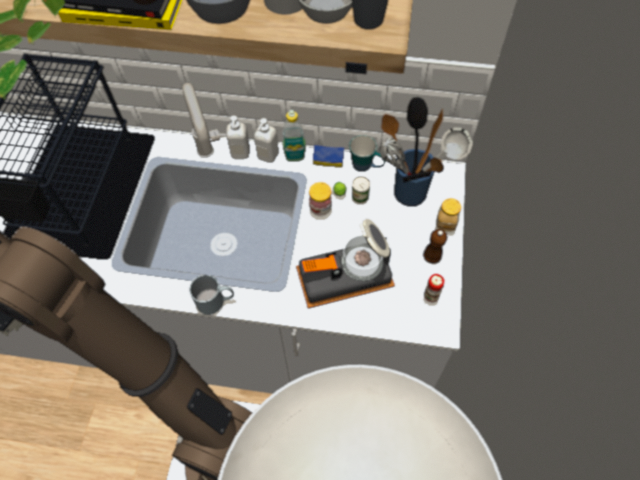

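The top view shows the way across from the arm at upper left to the chopper at (345,270) is clear. I'll raise the tool and go across with the gripper closing.

>>> {"method": "jog_arm", "body": {"motion": [[[0,0,-0.04,0,0,0,1],[-0.03,-0.033,-0.08,0,0,0.08,1],[-0.56,-0.625,-0.2,0,0,0.817,1],[-0.56,-0.625,-0.2,0,0,0.817,1],[-0.56,-0.625,-0.2,0,0,0.817,1],[-0.56,-0.625,-0.2,0,0,0.817,1],[-0.56,-0.625,-0.2,0,0,0.817,1],[-0.56,-0.625,-0.2,0,0,0.817,1],[-0.56,-0.625,-0.2,0,0,0.817,1],[-0.56,-0.625,-0.2,0,0,0.817,1]]], "force": 20}}

```text
clock: 2.23
position: [0.3456, 0.2548, 0.3238]
ee_rot: [-1.717, -2.631, -0.001]
force: [1.8, 0.2, -0.3]
width: 0.325
gripper_force: 0.0
```

>>> {"method": "jog_arm", "body": {"motion": [[[-0.47,-0.01,-0.076,0,0,0,1],[-0.47,-0.01,-0.076,0,0,0,1],[-0.47,-0.01,-0.076,0,0,0,1],[-0.47,-0.01,-0.076,0,0,0,1],[-0.47,-0.01,-0.076,0,0,0,1],[-0.47,-0.01,-0.076,0,0,0,1],[-0.47,-0.01,-0.076,0,0,0,1],[-0.47,-0.01,-0.076,0,0,0,1],[-0.47,-0.01,-0.076,0,0,0,1],[-0.47,-0.01,-0.076,0,0,0,1]]]}}

```text
clock: 3.07
position: [0.5035, -0.1249, 0.3906]
ee_rot: [1.714, 2.631, 0.002]
force: [1.2, 0.3, 0.5]
width: 0.004
gripper_force: 0.0
```

```bash
python3 - <<'E'
from h import *
s=observe();print(s["clock"],s["position"],s["ee_rot"],s["joints"])
p=camera_params("wrist");im=get_image("wrist")[:,:,::-1].copy();cv2.imwrite("pics/w1.png",im);print(p)
np.save("p1.npy",p,allow_pickle=True)
u=np.load("v.npy");v=u[:4];P=c2w(v,[pad(88,17,4,0),pad(88,-17,4,0),lid(137,20,9,u[4]),lid(137,-20,9,u[4]),lid(64,0,12,u[4]),[-141,71,0],[-141,-71,0],[121,71,0],[121,-71,0]])
for q in proj(p,P):print(q);cv2.circle(im,tuple(int(x) for x in q),3,(0,255,0),-1)
cv2.imwrite("pics/w1m.png",im)
E
```

```text
3.0667 [ 0.5035 -0.1249  0.3906] [1.7143 2.6315 0.0019] [-0.5383  0.1728  0.8368  1.5428 -0.1295  1.4819  0.7184]
{'vertical_fov': 70.08004596190014, 'cx': 326.60845365171093, 'cy': 241.32263579307744, 'T': array([[ 0.915 ,  0.3893,  0.1056,  0.4767],
       [ 0.4034, -0.8835, -0.2383, -0.0603],
       [ 0.0005,  0.2606, -0.9654,  0.5731],
       [ 0.    ,  0.    ,  0.    ,  1.    ]])}
[348.6805 181.4454]
[322.3318 181.4555]
[355.8974 343.57  ]
[318.8162 343.591 ]
[335.6816 349.354 ]
[377.4255 167.3018]
[289.868 167.334]
[371.9074 314.2873]
[293.9409 314.329 ]
```

View pics/w1m.png

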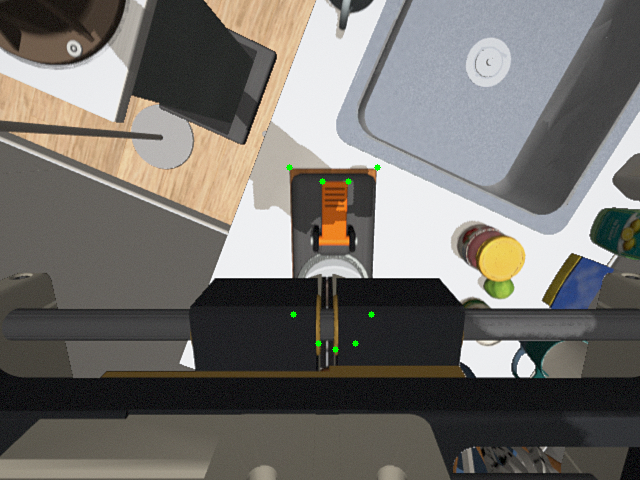

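The wrist view agrees with the fit: paddle tip corners fall at (323,181) and (349,181), stand front edge at row 168. Next I'll move behind and above the lid tab.

>>> {"method": "jog_arm", "body": {"motion": [[[-0.04,0.013,0,0,0,0,1],[-0.08,0.013,0,0,0,0,1],[-0.12,0.013,0.01,0,0,0,1],[-0.15,0.013,0.03,0,0,0,1],[-0.166,0.013,0.06,0,0,0,1],[-0.166,0.013,0.09,0,0,0,1],[-0.166,0.013,0.1,0,0,0,1],[-0.166,0.013,0.1,0,0,0,1],[-0.166,0.013,0.1,0,0,0,1]]]}}

```text
clock: 3.87
position: [0.5822, -0.2689, 0.2906]
ee_rot: [-1.715, -2.632, -0.001]
force: [0.3, -0.7, 0.7]
width: 0.0
gripper_force: 0.0
```

```bash
cat >> h.py <<'E'
def rep():
    from scipy.spatial.transform import Rotation as R
    s=observe();v=np.load("v.npy");d=s["position"]-[v[0],v[1],v[3]];c,n=np.cos(v[2]),np.sin(v[2])
    M=R.from_rotvec(s["ee_rot"]).as_matrix();A=np.array([[c,n,0],[-n,c,0],[0,0,1]])
    print(s["clock"],"tcp in chopper mm",1000*A@d,"force",s["force"]);print(A@M)
E
python3 - <<'E'
from h import *
rep()
get_image("scene");im=get_image("scene")[:,:,::-1];cv2.imwrite("pics/s2.png",cv2.resize(im[180:400,220:480],(780,660)[:2] if 0 else (700,592),interpolation=3))
E
```

```text
3.8667 tcp in chopper mm [ 63.6992   0.624  284.6273] force [ 0.3485 -0.7302  0.7161]
[[-1.     -0.0005 -0.0003]
 [-0.0005  1.      0.0004]
 [ 0.0003  0.0004 -1.    ]]
```

View pics/s2.png

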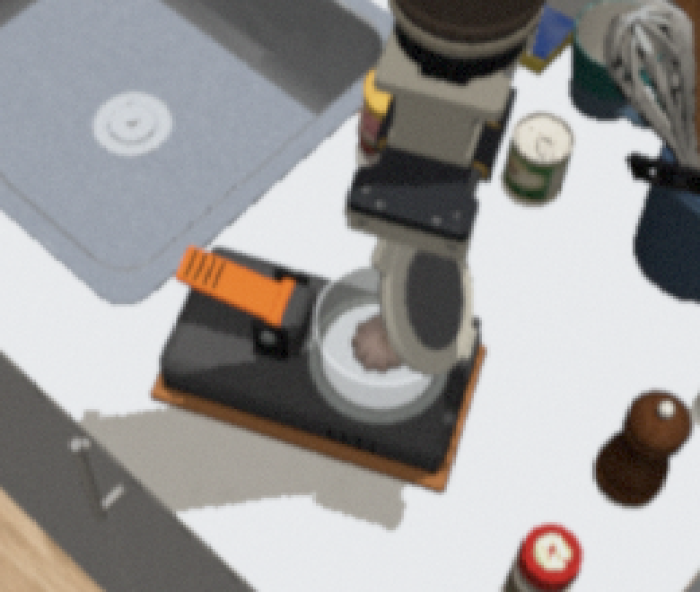

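The picture shows the gripper over the lid (lid at about (430,300)) with the paddle clear at (240,285). I'll start down and along the lid's arc slowly.

>>> {"method": "jog_arm", "body": {"motion": [[[-0.002,-0.0006,0.015,0,0,0,1],[-0.002,-0.0006,0.03,0,0,0,1],[-0.002,-0.0006,0.045,0,0,0,1],[0.0,-0.0006,0.048,0,0,0,1],[0.004,-0.0006,0.05,0,0,0,1],[0.007,-0.0006,0.0515,0,0,0,1],[0.0102,-0.0006,0.0526,0,0,0,1],[0.0128,-0.0006,0.0541,0,0,0,1],[0.0155,-0.0006,0.0558,0,0,0,1],[0.0182,-0.0006,0.0574,0,0,0,1]]]}}

```text
clock: 4.8
position: [0.5741, -0.2531, 0.2326]
ee_rot: [1.716, 2.631, 0.001]
force: [-0.4, 0.3, -0.3]
width: 0.004
gripper_force: 0.0
```

```bash
python3 -c "
from h import *
rep()"
```

```text
4.8 tcp in chopper mm [ 45.9333  -0.383  226.6424] force [-0.3825  0.27   -0.3321]
[[-1.      0.0005  0.0003]
 [ 0.0005  1.      0.0006]
 [-0.0003  0.0006 -1.    ]]
```

>>> {"method": "jog_arm", "body": {"motion": [[[0.0027,0,0.0017,0,0,0,1],[0.0052,0,0.0035,0,0,0,1],[0.0077,0,0.0054,0,0,0,1],[0.0102,0,0.0073,0,0,0,1],[0.0126,0,0.0093,0,0,0,1],[0.015,0,0.0113,0,0,0,1],[0.0173,0,0.0134,0,0,0,1]]]}}

```text
clock: 5.38
position: [0.567, -0.2372, 0.219]
ee_rot: [1.716, 2.631, 0.0]
force: [-2.0, 1.9, 5.4]
width: 0.005
gripper_force: 2.6
```

```bash
cat > lidang.py <<'E'
from h import *
rep()
v=np.load("v.npy")[:4]
for c in("scene","top"):
    im=get_image(c);R=silhouettes("lid",c)
    if not R: print(c,"none");continue
    m=R[0]["mask"]
    L=[]
    for a in np.arange(-.05,1.2,.03):
        k=lidmask(c,v,a);L.append(((m&k).sum()/m.sum()*.5+.5*(m&k).sum()/(m|k).sum(),round(a,2)))
    print(c,R[0]["p"],sorted(L)[-3:])
E
python3 lidang.py
```

```text
5.3833 tcp in chopper mm [ 28.5548  -0.4684 212.9855] force [-2.0118  1.9075  5.3753]
[[-1.      0.0006 -0.0001]
 [ 0.0006  1.      0.0003]
 [ 0.0001  0.0003 -1.    ]]
scene 0.56 [(np.float64(0.8355563919756497), np.float64(0.94)), (np.float64(0.838712322708443), np.float64(0.88)), (np.float64(0.8410664583198049), np.float64(0.91))]
top 0.51 [(np.float64(0.604516129032258), np.float64(0.91)), (np.float64(0.610204081632653), np.float64(0.94)), (np.float64(0.6129078165581527), np.float64(0.97))]
```

```bash
python3 - <<'E'
from h import *
p=camera_params("scene");s=observe();print(s["force"],s["ft_torque"],proj(p,s["position"]))
a=get_image("scene")[:,:,::-1][240:360,270:410];b=get_image("top")[:,:,::-1][205:310,290:400]
cv2.imwrite("pics/s3.png",np.hstack([cv2.resize(a,(400,343),interpolation=3),cv2.resize(b,(359,343),interpolation=3)]))
E
```

```text
[-0.8203  0.8145  1.6983] [0.0728 0.0866 0.0337] [[360.0554 273.7667]]
```

View pics/s3.png

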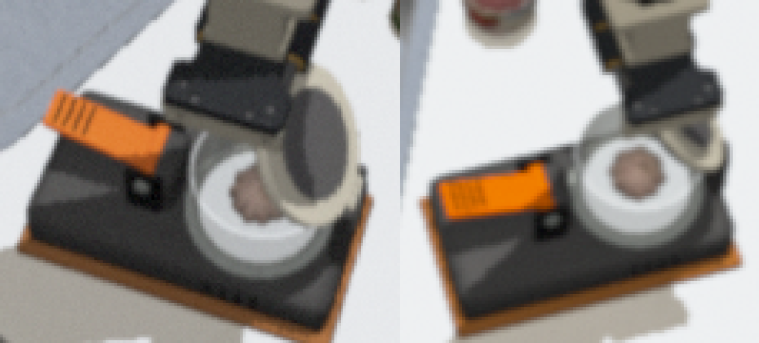

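```bash
python3 - <<'E'
from h import *
v=np.load("v.npy")[:4]
print(observe()["force"])
Y,X=np.mgrid[:480,:640];ok=(Y>288)|(X>378)
im=get_image("scene")[:,:,::-1].copy();R=silhouettes("lid","scene");m=R[0]["mask"]
for a in np.arange(.6,1.03,.03):
    k=lidmask("scene",v,a);print(round(a,2),round((m&k&ok).sum()/((m|k)&ok).sum(),3),end="; ")
out=[]
for a in(.76,.92):
    z=cv2.resize(im,None,fx=4,fy=4,interpolation=cv2.INTER_CUBIC)
    k=cv2.resize(lidmask("scene",v,a).astype(np.uint8),None,fx=4,fy=4,interpolation=0)
    cv2.drawContours(z,cv2.findContours(k,0,2)[0],-1,(0,0,255),1);out.append(z[245*4:335*4,325*4:415*4])
cv2.imwrite("pics/s4.png",np.hstack(out))
E
```

```text
[-0.4825  0.8548  1.7631]
0.6 0.678; 0.63 0.701; 0.66 0.727; 0.69 0.757; 0.72 0.777; 0.75 0.792; 0.78 0.807; 0.81 0.821; 0.84 0.828; 0.87 0.835; 0.9 0.844; 0.93 0.829; 0.96 0.807; 0.99 0.77; 1.02 0.743;
```

View pics/s4.png

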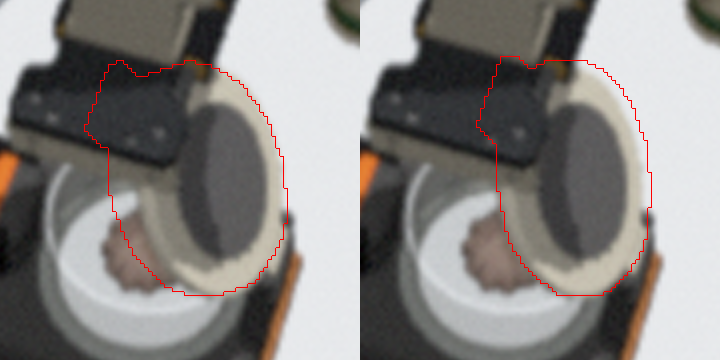

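```bash
cat > fit3.py <<'E'
from h import *
from scipy.optimize import minimize
p1=np.load("p1.npy",allow_pickle=True).item()
cams={"scene":camera_params("scene"),"top":camera_params("top"),"w":p1}
fil={"scene":"pics/scene0.png","top":"pics/top0.png","w":"pics/w1.png"}
get_image
def box(pts,cam):
    m=np.zeros((480,640),np.uint8);h=cv2.convexHull(proj(cam,pts).astype(np.float32))
    cv2.fillConvexPoly(m,(h*16).round().astype(np.int32),255,cv2.LINE_AA,4);return m/255.
O={};W={}
for c in cams:
    hsv=cv2.cvtColor(cv2.imread(fil[c]),cv2.COLOR_BGR2HSV)
    m=cv2.inRange(hsv,(8,190,170),(18,255,255));n,l,st,_=cv2.connectedComponentsWithStats(m)
    # orange blob nearest predicted pad
    q=proj(cams[c],c2w(np.load("v.npy")[:4],pad(60,0,4,0)))[0].round().astype(int);O[c]=(l==l[q[1],q[0]])*1.
    ys,xs=np.nonzero(O[c]);print(c,len(xs),xs.min(),xs.max(),ys.min(),ys.max())
def terms(u):
    v=u[:4]/100;t=[]
    for c in cams:
        k=box(c2w(v,[pad(r,w,o,0) for r in(8,88) for w in(-17,17) for o in(-4,4)]),cams[c])
        g=box(c2w(v,[pad(r,w,o,0) for r in(30,100) for w in(-40,40) for o in(-40,40)]),cams[c])  # ignore the pivot end
        t.append((np.minimum(k,O[c])*g).sum()/(np.maximum(k,O[c])*g).sum())
    return t
u0=np.load("v.npy")[:4]*100
for h in(.6,1,1.5,2,2.5,3,3.5,4,5):
    f=lambda w:-sum(terms(np.r_[w,h]))
    x0=np.array([u0[0]-.3*(h-.6),u0[1],u0[2]])
    r=min((minimize(f,x,method="Nelder-Mead",options=dict(initial_simplex=x+np.vstack([np.zeros(3),np.diag([.6,.6,3])]),maxiter=150)) for x in(x0,u0[:3])),key=lambda r:r.fun)
    print(h,r.x,r.fun,np.array(terms(np.r_[r.x,h])))
E
python3 fit3.py; python3 -c "
from h import *
s=observe();print(s['force'],s['ft_torque'])"
```

```text
scene 448 287 328 273 299
top 367 302 336 255 271
w 306467 0 639 0 479
0.6 [  55.8593  -21.4224 -114.3686] -1.5933486253431977 [0.5891 0.8006 0.2037]
1 [  55.6714  -21.4912 -111.1594] -1.5981622464414709 [0.5871 0.8045 0.2066]
1.5 [  55.5176  -21.6706 -110.5697] -1.5960132766592219 [0.5825 0.7992 0.2143]
2 [  55.2264  -21.9872 -110.8371] -1.5890534788781852 [0.5817 0.7787 0.2286]
2.5 [  55.0199  -22.218  -110.6135] -1.5844793607808585 [0.5771 0.7654 0.242 ]
3 [  55.2111  -22.3535 -107.8303] -1.5872632948606806 [0.5835 0.7555 0.2483]
3.5 [  54.9524  -22.5269 -108.7428] -1.5829200786119277 [0.5773 0.7443 0.2613]
4 [  54.8427  -22.5736 -106.6517] -1.5716903590959648 [0.5616 0.7358 0.2743]
5 [  54.2945  -22.5677 -107.0821] -1.5440895171294793 [0.5047 0.7443 0.2951]
[-0.8139  1.3631  1.1683] [ 0.1289  0.0218 -0.0353]
```

```bash
sed -i 's/(8,190,170),(18,255,255)/(5,170,110),(20,255,255)/; s/O\[c\]=(l==l\[q\[1\],q\[0\]\])\*1./i=min(range(1,n),key=lambda i:np.hypot(*(_[i]-q))-.2*st[i,4]**.5*5);O[c]=(l==i)*1./' fit3.py; python3 fit3.py
```

```text
scene 588 286 329 273 300
top 405 302 336 255 271
w 1511 319 349 182 245
0.6 [  55.7075  -21.4319 -114.0114] -2.516774716148638 [0.7951 0.866  0.8557]
1 [  55.6577  -21.4084 -113.3125] -2.4997282144985613 [0.7939 0.8628 0.843 ]
1.5 [  55.4656  -21.5077 -113.9812] -2.4214875920950374 [0.7647 0.8552 0.8016]
2 [  55.3542  -21.5203 -112.7839] -2.3013402478267175 [0.7403 0.8494 0.7116]
2.5 [  55.0776  -21.6058 -112.902 ] -2.174659308241044 [0.7192 0.849  0.6064]
3 [  54.8332  -21.6426 -112.7202] -2.064666908858511 [0.6953 0.8474 0.522 ]
3.5 [  54.8011  -21.7266 -110.6995] -1.9569503281272733 [0.6853 0.8267 0.445 ]
4 [  54.5613  -21.8693 -110.6783] -1.8628928383746781 [0.6726 0.8229 0.3674]
5 [  54.0884  -21.875  -110.127 ] -1.6883363624621845 [0.6099 0.8226 0.2558]
```

>>> {"method": "jog_arm", "body": {"motion": [[[-0.004,0,-0.01,0,0,0,1],[-0.008,0,-0.025,0,0,0,1],[-0.015,0,-0.05,0,0,0,1],[-0.03,0,-0.08,0,0,0,1],[-0.05,0,-0.11,0,0,0,1],[-0.07,0,-0.14,0,0,0,1],[-0.07,0,-0.14,0,0,0,1]]]}}

```text
clock: 6.37
position: [0.5963, -0.3072, 0.3656]
ee_rot: [1.715, 2.621, -0.004]
force: [-1.2, -0.6, 0.3]
width: 0.004
gripper_force: 0.0
```

```bash
python3 - <<'E'
from h import *
rep();v=np.load("v.npy")[:4]
ims=[]
for c,(y,x) in(("scene",(240,315)),("top",(205,320))):
    im=get_image(c)[:,:,::-1].copy();R=silhouettes("lid",c)
    cv2.imwrite(f"pics/{c}5.png",im)
    if R:
        m=R[0]["mask"];L=[(round((m&k).sum()/(m|k).sum(),3),round(a,2)) for a in np.arange(.5,1.3,.03) for k in[lidmask(c,v,a)]];print(c,R[0]["p"],sorted(L)[-4:])
    for f in(f"pics/{c}0.png",f"pics/{c}5.png"):
        ims.append(cv2.resize(cv2.imread(f)[y:y+90,x:x+100],(400,360)[:2],interpolation=3)[:290])
cv2.imwrite("pics/s5.png",np.vstack([np.hstack(ims[:2]),np.hstack(ims[2:])]))
E
```

```text
6.3667 tcp in chopper mm [104.4458  -1.8784 359.6287] force [-1.2245 -0.6279  0.2746]
[[-0.9999  0.0037  0.0093]
 [ 0.0037  1.      0.0033]
 [-0.0093  0.0033 -1.    ]]
scene 0.6 [(np.float64(0.883), np.float64(0.95)), (np.float64(0.891), np.float64(0.86)), (np.float64(0.915), np.float64(0.89)), (np.float64(0.918), np.float64(0.92))]
top 0.97 [(np.float64(0.828), np.float64(0.89)), (np.float64(0.838), np.float64(0.98)), (np.float64(0.861), np.float64(0.92)), (np.float64(0.885), np.float64(0.95))]
```

View pics/s5.png

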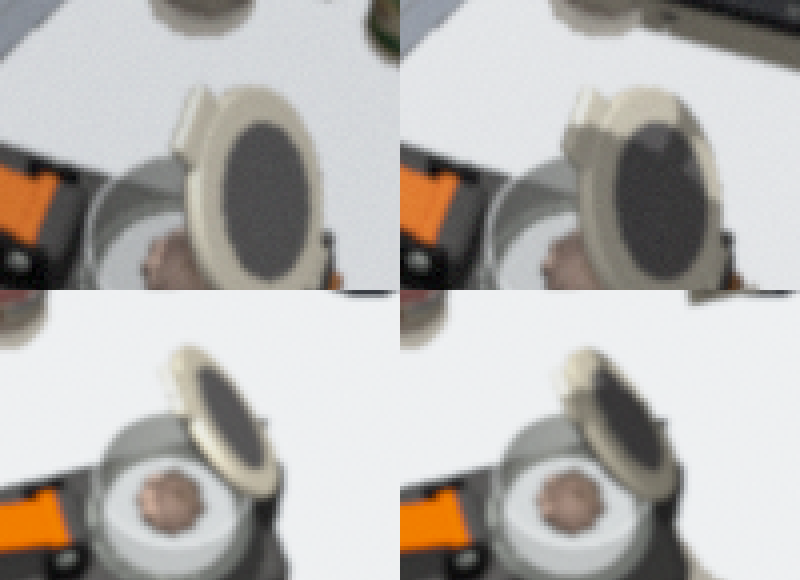

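```bash
python3 - <<'E'
from h import *
u=np.load("v.npy");v=u[:4]
for a in(.8,.88,.96,1.04):
    for r,w,o in((137,0,5),(137,20,9),(137,-20,9)):
        P=c2w(v,lid(r,w,o,a));q=proj("scene",P)[0];t=proj("top",P)[0]
        print(a,(r,w,o),"scene crop",(q-[315,240])*4,"top crop",(t-[320,205])*4+[0,290])
P=np.array([.567,-.2372,.219]);print("tcp",(proj("scene",P)[0]-[315,240])*4,(proj("top",P)[0]-[320,205])*4+[0,290])
def ray(c,px):
    p=camera_params(c);f=240/np.tan(np.radians(p["vertical_fov"]/2));d=p["T"][:3,:3]@[(px[0]-p["cx"])/f,(px[1]-p["cy"])/f,1];return p["T"][:3,3],d/np.linalg.norm(d)
A=np.zeros((3,3));b=np.zeros(3)
for c,px in(("scene",(362.75,270.5)),("top",(362,226))):
    o,d=ray(c,px);M=np.eye(3)-np.outer(d,d);A+=M;b+=M@o
X=np.linalg.solve(A,b);d=X-[v[0],v[1],v[3]];print("tab end",X,"chopper",d[0]*np.cos(v[2])+d[1]*np.sin(v[2]),-d[0]*np.sin(v[2])+d[1]*np.cos(v[2]),d[2])
E
```

```text
0.8 (137, 0, 5) scene crop [149.1452 113.4061] top crop [136.0078 404.0386]
0.8 (137, 20, 9) scene crop [167.251   79.1923] top crop [131.4164 375.4658]
0.8 (137, -20, 9) scene crop [142.4882 145.6118] top crop [149.5138 426.4629]
0.88 (137, 0, 5) scene crop [166.3345 110.6574] top crop [148.8839 395.4381]
0.88 (137, 20, 9) scene crop [184.837   76.5911] top crop [144.5119 366.9357]
0.88 (137, -20, 9) scene crop [160.2721 143.455 ] top crop [162.8353 417.9786]
0.96 (137, 0, 5) scene crop [184.7771 108.9388] top crop [162.5848 387.1515]
0.96 (137, 20, 9) scene crop [203.6162  75.0381] top crop [158.397  358.7532]
0.96 (137, -20, 9) scene crop [179.2911 142.3417] top crop [176.9497 409.8241]
1.04 (137, 0, 5) scene crop [204.3524 108.2865] top crop [177.0114 379.2454]
1.04 (137, 20, 9) scene crop [223.4623  74.5678] top crop [172.97   350.9845]
1.04 (137, -20, 9) scene crop [199.4177 142.3032] top crop [191.7537 402.0655]
tcp [180.0167 134.9918] [159.6585 407.2228]
tab end [ 0.5706 -0.2422  0.2438] chopper 0.034557257765908886 0.0008904025637773132 0.23779488898336124
```

```bash
python3 - <<'E'
from h import *
p1=np.load("p1.npy",allow_pickle=True).item()
t=np.array([.5035,-.1249,.3906]);X=np.array([-.4036,.915,0]);Y=np.array([.915,.4036,0])
for z in(0,.019,.04,.066,.08):
    for x,y in((-.0095,0),(.0095,0),(0,.019),(0,-.019)):
        print(z,x,y,proj(p1,t+X*x+Y*y+[0,0,z])[0].round(),end="; ")
    print()
im=cv2.imread("pics/w1.png")
cv2.imwrite("pics/w1z.png",cv2.resize(im[260:400,250:410],(800,600)[:2] if 0 else (680,595),interpolation=3))
s=observe();print(s["joints"])
E
```

```text
0 -0.0095 0 [324. 292.]; 0 0.0095 0 [324. 261.]; 0 0 0.019 [357. 276.]; 0 0 -0.019 [290. 276.]; 
0.019 -0.0095 0 [324. 307.]; 0.019 0.0095 0 [323. 272.]; 0.019 0 0.019 [360. 290.]; 0.019 0 -0.019 [287. 290.]; 
0.04 -0.0095 0 [323. 327.]; 0.04 0.0095 0 [323. 289.]; 0.04 0 0.019 [365. 308.]; 0.04 0 -0.019 [281. 308.]; 
0.066 -0.0095 0 [323. 360.]; 0.066 0.0095 0 [322. 316.]; 0.066 0 0.019 [372. 339.]; 0.066 0 -0.019 [273. 339.]; 
0.08 -0.0095 0 [322. 384.]; 0.08 0.0095 0 [322. 336.]; 0.08 0 0.019 [378. 360.]; 0.08 0 -0.019 [267. 360.]; 
[-0.0776  0.5168  0.8359  1.2297 -0.3754  1.5506  1.1117]
```

View pics/w1z.png

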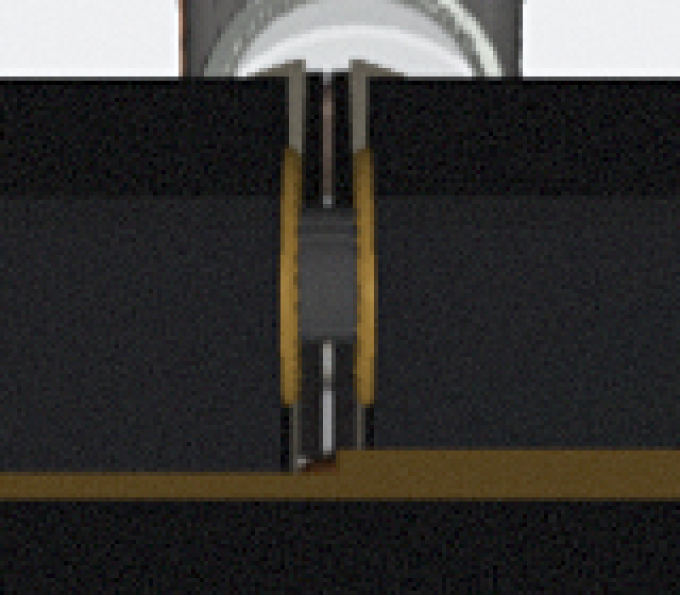

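The zoom shows the two fingertips ending at about row 275 of the wrist image, narrower and apparently shorter than the full 38 x 19 mm block (their front edge was expected at row 261). The tip therefore landed on the end of the tab. I'll push lower on the lid from behind, so either explanation makes proper contact.

>>> {"method": "jog_arm", "body": {"motion": [[[0,0,0.0,0,0,0,1],[0.003,0,0.03,0,0,0,1],[0.006,0,0.06,0,0,0,1],[0.006,0,0.09,0,0,0,1],[0.006,0,0.11,0,0,0,1],[0.006,0,0.12,0,0,0,1],[0.006,0,0.12,0,0,0,1]]]}}

```text
clock: 7.15
position: [0.5918, -0.2943, 0.2362]
ee_rot: [-1.713, -2.628, 0.001]
force: [-0.4, 0.1, -0.1]
width: 0.008
gripper_force: 0.0
```

```bash
python3 -c "
from h import *
rep()"
```

```text
7.15 tcp in chopper mm [ 90.7512  -0.8333 230.2282] force [-0.384   0.1272 -0.1084]
[[-1.     -0.0002 -0.0038]
 [-0.0002  1.     -0.0029]
 [ 0.0038 -0.0029 -1.    ]]
```

>>> {"method": "jog_arm", "body": {"motion": [[[0.002,0.0008,0.015,0,0,0,1],[0.004,0.0008,0.03,0,0,0,1],[0.01,0.0008,0.033,0,0,0,1],[0.016,0.0008,0.033,0,0,0,1],[0.02,0.0008,0.033,0,0,0,1],[0.024,0.0008,0.033,0,0,0,1],[0.028,0.0008,0.033,0,0,0,1],[0.031,0.0008,0.033,0,0,0,1],[0.034,0.0008,0.034,0,0,0,1]]]}}

```text
clock: 7.9
position: [0.58, -0.2644, 0.2056]
ee_rot: [1.716, 2.631, 0.001]
force: [-0.6, -1.1, 0.4]
width: 0.005
gripper_force: 0.0
```

```bash
python3 lidang.py
```

```text
7.9 tcp in chopper mm [ 58.7087   0.4707 199.6238] force [-0.5799 -1.1445  0.4391]
[[-1.      0.0005  0.0006]
 [ 0.0005  1.      0.0009]
 [-0.0006  0.0009 -1.    ]]
scene 0.6 [(np.float64(0.6646432003122842), np.float64(0.94)), (np.float64(0.666421928536466), np.float64(0.88)), (np.float64(0.670940170940171), np.float64(0.91))]
top 0.84 [(np.float64(0.6838683462007314), np.float64(0.94)), (np.float64(0.6845903937767593), np.float64(0.88)), (np.float64(0.7028146158580941), np.float64(0.91))]
```

>>> {"method": "jog_arm", "body": {"motion": [[[0.003,0,0.002,0,0,0,1],[0.0065,0,0.0045,0,0,0,1],[0.0095,0,0.007,0,0,0,1],[0.012,0,0.0093,0,0,0,1],[0.015,0,0.0115,0,0,0,1],[0.018,0,0.014,0,0,0,1],[0.0205,0,0.0165,0,0,0,1],[0.0233,0,0.019,0,0,0,1],[0.026,0,0.0215,0,0,0,1]]]}}

```text
clock: 8.85
position: [0.5692, -0.2405, 0.1832]
ee_rot: [-1.716, -2.631, -0.0]
force: [0.5, -0.0, 1.0]
width: 0.004
gripper_force: 0.4
```

```bash
python3 lidang.py
```

```text
8.85 tcp in chopper mm [ 32.4865   0.2571 177.1802] force [ 0.4512 -0.0201  1.0269]
[[-1.      0.0005 -0.0001]
 [ 0.0005  1.      0.    ]
 [ 0.0001  0.     -1.    ]]
scene 0.59 [(np.float64(0.7269479174512314), np.float64(0.73)), (np.float64(0.7278353676431972), np.float64(0.7)), (np.float64(0.7301742576579037), np.float64(0.67))]
top 0.7 [(np.float64(0.0), np.float64(1.12)), (np.float64(0.0), np.float64(1.15)), (np.float64(0.0), np.float64(1.18))]
```

>>> {"method": "jog_arm", "body": {"motion": [[[0.0025,0,0.0028,0,0,0,1],[0.0047,0,0.0056,0,0,0,1],[0.007,0,0.0085,0,0,0,1],[0.009,0,0.0115,0,0,0,1],[0.0111,0,0.0145,0,0,0,1],[0.0132,0,0.0176,0,0,0,1],[0.015,0,0.021,0,0,0,1],[0.0167,0,0.0242,0,0,0,1],[0.0184,0,0.0274,0,0,0,1]]]}}

```text
clock: 9.8
position: [0.5619, -0.2238, 0.1557]
ee_rot: [-1.716, -2.631, -0.0]
force: [0.1, 0.7, 0.2]
width: 0.006
gripper_force: 0.4
```

```bash
python3 lidang.py
```

```text
9.8 tcp in chopper mm [ 14.1803   0.3042 149.6783] force [0.1011 0.6645 0.1736]
[[-1.      0.0005 -0.0001]
 [ 0.0005  1.     -0.    ]
 [ 0.0001 -0.     -1.    ]]
scene 0.87 [(np.float64(0.7685398086621587), np.float64(0.31)), (np.float64(0.7761979523289477), np.float64(0.34)), (np.float64(0.7764877752362541), np.float64(0.37))]
top 0.96 [(np.float64(0.6096874821438775), np.float64(0.31)), (np.float64(0.6168474461157387), np.float64(0.34)), (np.float64(0.6183657222176859), np.float64(0.37))]
```

>>> {"method": "jog_arm", "body": {"motion": [[[0.0015,0,0.0035,0,0,0,1],[0.003,0,0.007,0,0,0,1],[0.0042,0,0.0102,0,0,0,1],[0.0053,0,0.0137,0,0,0,1],[0.0064,0,0.0172,0,0,0,1],[0.0074,0,0.0208,0,0,0,1],[0.008,0,0.0233,0,0,0,1],[0.0085,0,0.0258,0,0,0,1],[0.0089,0,0.028,0,0,0,1]]]}}

```text
clock: 10.75
position: [0.5583, -0.2157, 0.1277]
ee_rot: [-1.716, -2.631, 0.0]
force: [-0.4, 0.2, 1.8]
width: 0.005
gripper_force: 0.4
```

```bash
python3 lidang.py
```

```text
10.75 tcp in chopper mm [  5.4019   0.242  121.7223] force [-0.4477  0.2119  1.7958]
[[-1.      0.0006 -0.0001]
 [ 0.0006  1.     -0.0001]
 [ 0.0001 -0.0001 -1.    ]]
scene 0.61 [(np.float64(0.7750435996264363), np.float64(-0.05)), (np.float64(0.7755697133055623), np.float64(0.01)), (np.float64(0.7777703484634177), np.float64(-0.02))]
top 0.85 [(np.float64(0.6251777887434327), np.float64(0.1)), (np.float64(0.6254171663779446), np.float64(0.16)), (np.float64(0.6267467777174949), np.float64(0.13))]
```

>>> {"method": "jog_arm", "body": {"motion": [[[0.0003,0,0.0015,0,0,0,1],[0.0006,0,0.003,0,0,0,1],[0.0008,0,0.0045,0,0,0,1],[0.001,0,0.006,0,0,0,1]]]}}

```text
clock: 11.28
position: [0.5581, -0.215, 0.122]
ee_rot: [1.716, 2.631, 0.0]
force: [1.0, -0.2, 0.9]
width: 0.006
gripper_force: 0.3
```

>>> {"method": "jog_arm", "body": {"motion": [[[0,0,0.001,0,0,0,1],[0,0,0.002,0,0,0,1],[0,0,0.003,0,0,0,1]]]}}

```text
clock: 11.53
position: [0.5579, -0.2147, 0.1189]
ee_rot: [-1.716, -2.631, -0.0]
force: [-0.4, 0.9, -0.1]
width: 0.005
gripper_force: 0.3
```

>>> {"method": "jog_arm", "body": {"motion": [[[0,0,0.001,0,0,0,1],[0,0,0.002,0,0,0,1]]]}}

```text
clock: 11.7
position: [0.5579, -0.2148, 0.1169]
ee_rot: [-1.716, -2.631, -0.0]
force: [0.0, 0.2, 1.3]
width: 0.007
gripper_force: 0.3
```

>>> {"method": "jog_arm", "body": {"motion": [[[0,0,0.001,0,0,0,1],[0,0,0.002,0,0,0,1]]]}}

```text
clock: 11.87
position: [0.5581, -0.2149, 0.1156]
ee_rot: [1.716, 2.631, 0.001]
force: [-5.7, 4.0, 18.2]
width: 0.002
gripper_force: 9.1
```

>>> {"method": "jog_arm", "body": {"motion": [[[0,0,0.001,0,0,0,1],[0,0,0.0015,0,0,0,1]]]}}

```text
clock: 12.03
position: [0.5581, -0.2149, 0.1154]
ee_rot: [1.716, 2.631, 0.003]
force: [-7.6, 5.9, 27.4]
width: 0.002
gripper_force: 13.7
```

The lid bottomed out at TCP z of about 0.116, with stiff contact. I'll lift off, check the lid, then go over the paddle.

>>> {"method": "jog_arm", "body": {"motion": [[[0,0,-0.005,0,0,0,1],[0,0,-0.02,0,0,0,1],[0,0,-0.04,0,0,0,1],[0.02,0,-0.047,0,0,0,1],[0.05,0,-0.047,0,0,0,1],[0.08,0,-0.047,0,0,0,1],[0.105,0,-0.047,0,0,0,1],[0.118,0,-0.047,0,0,0,1],[0.118,0,-0.047,0,0,0,1],[0.118,0,-0.047,0,0,0,1]]]}}

```text
clock: 12.87
position: [0.5106, -0.1064, 0.1607]
ee_rot: [1.714, 2.633, 0.001]
force: [-0.3, -0.3, 0.1]
width: 0.001
gripper_force: 0.0
```

```bash
python3 lidang.py; python3 - <<'E'
from h import *
a=get_image("scene")[:,:,::-1][235:375,265:415];b=get_image("top")[:,:,::-1][205:310,290:400]
cv2.imwrite("pics/s6.png",np.hstack([cv2.resize(a,(430,400),interpolation=3),cv2.resize(b,(370,400)[:2],interpolation=3)]))
E
```

```text
12.8667 tcp in chopper mm [-113.8774    0.6995  154.6799] force [-0.3182 -0.2935  0.1417]
[[-1.     -0.001  -0.    ]
 [-0.001   1.      0.0006]
 [ 0.      0.0006 -1.    ]]
scene 0.78 [(np.float64(0.9391323210753126), np.float64(0.01)), (np.float64(0.9506424039467097), np.float64(-0.02)), (np.float64(0.9522317351150575), np.float64(-0.05))]
top 0.84 [(np.float64(0.9352593175681738), np.float64(0.01)), (np.float64(0.9363489819236156), np.float64(-0.02)), (np.float64(0.9394965370710456), np.float64(0.04))]
```

View pics/s6.png

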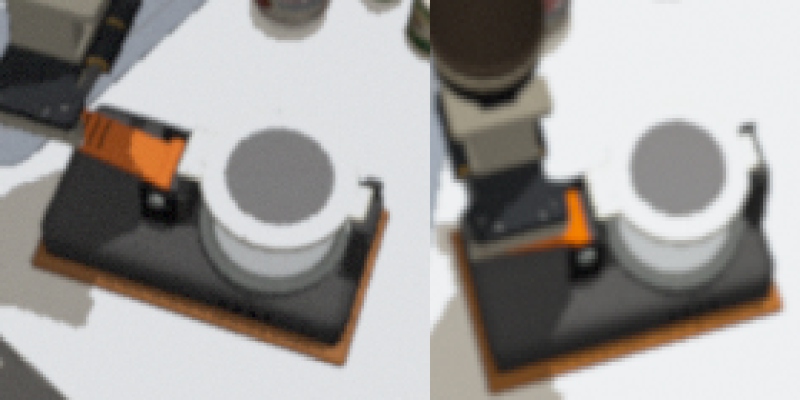

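Both views show the lid flat on the bowl (at (280,175) and (680,165)), and the gripper is above the paddle. I'll go down to just above the paddle.

>>> {"method": "jog_arm", "body": {"motion": [[[0,-0.0007,0.012,0,0,0,1],[0,-0.0007,0.024,0,0,0,1],[0,-0.0007,0.036,0,0,0,1],[0,-0.0007,0.045,0,0,0,1],[0,-0.0007,0.052,0,0,0,1],[0,-0.0007,0.055,0,0,0,1],[0,-0.0007,0.057,0,0,0,1]]]}}

```text
clock: 13.75
position: [0.5096, -0.1074, 0.1031]
ee_rot: [-1.716, -2.631, 0.001]
force: [0.6, 0.1, 0.2]
width: 0.001
gripper_force: 0.0
```

>>> {"method": "jog_arm", "body": {"motion": [[[0,0,0.002,0,0,0,1],[0,0,0.004,0,0,0,1]]]}}

```text
clock: 13.92
position: [0.5101, -0.1072, 0.0998]
ee_rot: [1.716, 2.631, 0.001]
force: [-0.5, 1.0, 3.6]
width: 0.004
gripper_force: 1.8
```

>>> {"method": "jog_arm", "body": {"motion": [[[0,0,0.002,0,0,0,1],[0,0,0.004,0,0,0,1]]]}}

```text
clock: 14.08
position: [0.51, -0.1068, 0.0958]
ee_rot: [1.716, 2.632, 0.001]
force: [-1.5, 2.9, 5.3]
width: 0.006
gripper_force: 2.2
```

Contact came at about 0.100 as predicted, so level should be at about 0.0815. I'll go there slowly and hold.

>>> {"method": "jog_arm", "body": {"motion": [[[0,0,0.002,0,0,0,1],[0,0,0.004,0,0,0,1],[0,0,0.006,0,0,0,1],[0,0,0.008,0,0,0,1],[0,0,0.01,0,0,0,1],[0,0,0.012,0,0,0,1],[0,0,0.0135,0,0,0,1],[0,0,0.0138,0,0,0,1],[0,0,0.0138,0,0,0,1]]]}}

```text
clock: 14.83
position: [0.5097, -0.106, 0.0818]
ee_rot: [-1.714, -2.631, -0.002]
force: [-1.8, 4.5, 7.3]
width: 0.003
gripper_force: 3.7
```

```bash
python3 lidang.py; python3 - <<'E'
from h import *
F=[]
for i in range(6): get_image("scene");F.append(observe()["force"])
print(np.mean(F,0))
p=camera_params("scene");v=np.load("v.npy")[:4]
im=get_image("scene");hsv=cv2.cvtColor(im,cv2.COLOR_RGB2HSV);m=cv2.inRange(hsv,(5,170,60),(20,255,255))[260:320,270:345];ys,xs=np.nonzero(m);print("orange",xs.min()+270,xs.max()+270,ys.min()+260,ys.max()+260)
for a in(0,.15,.25,.35,.5):print(a,proj(p,c2w(v,[pad(88,17,4,a),pad(88,-17,4,a),pad(88,-17,-4,a),pad(8,-17,4,a)])).round(1).tolist())
print(cv2.imwrite("pics/s7.png",cv2.resize(im[:,:,::-1][240:330,260:380],(800,600),interpolation=3)))
E
```

```text
14.8333 tcp in chopper mm [-114.6598    0.054    75.7749] force [-1.8256  4.5461  7.3063]
[[-1.     -0.0003 -0.0018]
 [-0.0003  1.      0.0004]
 [ 0.0018  0.0004 -1.    ]]
scene 0.55 [(np.float64(0.9411430230910671), np.float64(0.01)), (np.float64(0.9466925267269606), np.float64(-0.05)), (np.float64(0.9480207911776608), np.float64(-0.02))]
top 0.78 [(np.float64(0.9427628780650428), np.float64(-0.02)), (np.float64(0.9475106047891113), np.float64(0.01)), (np.float64(0.950873400929525), np.float64(0.04))]
[-2.3853  4.2845  7.3253]
orange 297 328 280 300
0 [[291.2, 268.8], [285.4, 281.5], [284.8, 283.1], [319.5, 296.3]]
0.15 [[290.3, 271.5], [284.6, 284.1], [284.5, 285.8], [319.1, 296.5]]
0.25 [[290.2, 273.4], [284.5, 286.0], [284.8, 287.8], [318.9, 296.6]]
0.35 [[290.5, 275.4], [284.8, 288.0], [285.4, 289.9], [318.8, 296.7]]
0.5 [[291.6, 278.6], [286.0, 291.1], [287.0, 293.0], [318.6, 296.9]]
True
```

Height and force (7.3 N) both agree with the level position, and the lid is still shut. Holding.

>>> {"method": "jog_arm", "body": {"motion": [[[0,0,0,0,0,0,1],[0,0,0,0,0,0,1],[0,0,0,0,0,0,1],[0,0,0,0,0,0,1],[0,0,0,0,0,0,1],[0,0,0,0,0,0,1],[0,0,0,0,0,0,1],[0,0,0,0,0,0,1],[0,0,0,0,0,0,1],[0,0,0,0,0,0,1]]]}}

```text
clock: 16.22
position: [0.5097, -0.106, 0.0819]
ee_rot: [-1.714, -2.631, -0.002]
force: [-2.3, 5.4, 6.8]
width: 0.006
gripper_force: 3.7
```

>>> {"method": "jog_arm", "body": {"motion": [[[0,0,0,0,0,0,1],[0,0,0,0,0,0,1],[0,0,0,0,0,0,1],[0,0,0,0,0,0,1],[0,0,0,0,0,0,1],[0,0,0,0,0,0,1],[0,0,0,0,0,0,1],[0,0,0,0,0,0,1],[0,0,0,0,0,0,1],[0,0,0,0,0,0,1]]]}}

```text
clock: 17.05
position: [0.5097, -0.106, 0.0819]
ee_rot: [-1.714, -2.631, -0.002]
force: [-2.8, 5.0, 6.9]
width: 0.004
gripper_force: 3.7
```

>>> {"method": "jog_arm", "body": {"motion": [[[0,0,0,0,0,0,1],[0,0,0,0,0,0,1],[0,0,0,0,0,0,1],[0,0,0,0,0,0,1],[0,0,0,0,0,0,1],[0,0,0,0,0,0,1],[0,0,0,0,0,0,1],[0,0,0,0,0,0,1],[0,0,0,0,0,0,1],[0,0,0,0,0,0,1]]]}}

```text
clock: 17.88
position: [0.5097, -0.106, 0.0819]
ee_rot: [-1.714, -2.631, -0.002]
force: [-2.2, 4.5, 7.8]
width: 0.005
gripper_force: 3.7
```

>>> {"method": "jog_arm", "body": {"motion": [[[0,0,0,0,0,0,1],[0,0,0,0,0,0,1],[0,0,0,0,0,0,1],[0,0,0,0,0,0,1],[0,0,0,0,0,0,1],[0,0,0,0,0,0,1],[0,0,0,0,0,0,1],[0,0,0,0,0,0,1],[0,0,0,0,0,0,1],[0,0,0,0,0,0,1]]]}}

```text
clock: 18.72
position: [0.5096, -0.106, 0.0819]
ee_rot: [-1.714, -2.631, -0.002]
force: [-1.8, 5.1, 7.0]
width: -0.002
gripper_force: 3.7
```

>>> {"method": "jog_arm", "body": {"motion": [[[0,0,0,0,0,0,1],[0,0,0,0,0,0,1],[0,0,0,0,0,0,1],[0,0,0,0,0,0,1],[0,0,0,0,0,0,1],[0,0,0,0,0,0,1],[0,0,0,0,0,0,1],[0,0,0,0,0,0,1],[0,0,0,0,0,0,1],[0,0,0,0,0,0,1]]]}}

```text
clock: 19.55
position: [0.5097, -0.106, 0.0819]
ee_rot: [-1.714, -2.631, -0.002]
force: [-3.0, 5.0, 7.5]
width: 0.006
gripper_force: 3.7
```

```bash
python3 lidang.py; python3 -c "
from cell import *
print(sign_off())"
```

```text
19.55 tcp in chopper mm [-114.6443    0.0568   75.8695] force [-2.968   5.0224  7.5182]
[[-1.     -0.0003 -0.0018]
 [-0.0003  1.      0.0004]
 [ 0.0018  0.0004 -1.    ]]
scene 0.84 [(np.float64(0.9407660942584364), np.float64(0.01)), (np.float64(0.9433671737815226), np.float64(-0.05)), (np.float64(0.9465095463441134), np.float64(-0.02))]
top 0.68 [(np.float64(0.9367162631426642), np.float64(0.01)), (np.float64(0.9368980852028099), np.float64(0.04)), (np.float64(0.9378180488297014), np.float64(-0.02))]
the job is handed in; nothing more can be done
None
```

I shut the lid, then pressed the paddle to about half-way and held it there for over 4 s; I handed the job in at about 19.6 s, still holding it with the lid shut (verdict not shown), though the last push on the lid peaked near 27 N, harder than gentle.

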